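Set out the seasonings on the serving board

ROBOT

A 6-joint arm with a two-finger parallel gripper is mounted at the origin on the work surface. World frame = base frame: x ahead of the robot, y to its left, z up, the work surface at z = 0. Lengths are in mm, angles in rad, forces in N, time in s.
With the tool pointing down it reaches from about 325 to 850 mm from the base axis. Payload 4.4 kg.
Tool frame: the origin (TCP) lies midway between the tips of the shut fingers; the grasp point (between the pads) lies 19 mm behind it; z points along the fingers, y is the direction in which the jaws open and shut (so a half turn about z gives the same grasp; the last joint's range is limited). The gripper opens to 94 mm and grips with 3 to 60 N. Pads are 16 mm wide; open, the fingers measure 119 mm over their backs; the gripper's body (75 mm by 177 mm) begins 78 mm behind the grasp point.
Start: joints at [1.089, 0.207, 1.542, -0, 1.393, -0.15], TCP at [186.769, 543.824, 205.447] pointing down, gripper open.
Joint ranges: [-2.73, 2.73], [-0.86, 2.22], [0.23, 2.46], [-1.11, 4.25], [0.08, 2.63], [-2.82, 2.82]. Speed limits (rad/s): [2.79, 2.79, 3.14, 3.14, 3.14, 3.14].

INTERFACE

Orientations are given as a unit quaternion [w, x, y, z].
In Python, from workcell import r, camera, calibration, job gives the robot as it stands.
- The arm moves only by the shell command python3 -m crank 'ROWS'. ROWS is JSON, a list of rows, each a list of 7 numbers: the shift along the tool's x, y, z in cm, then the turn, a rotation vector about the tool's x, y, z in rad, then the finger opening in cm, from 0 to 9.4. A call has 1 to 20 rows; each row shifts and turns the commanded pose from where the row before left it, along the tool's axes as they then stand; what a row does not reach is not made up. A row lasts 1/10 s, in which the tool goes at most 50 mm and 8.59 degrees, less where a joint would pass 70% of its speed; a pose out of reach is approached as far as the arm can. A call is refused whole if a number of a shift passes 5 or a number of a turn 0.15, either way. A call with a gripper value outside its range is refused whole. The fingers move at their own pace and stop on an object; the grip force is fixed at half the most. Time passes only in rows, so rows that do not move let the fingers close. It gives the time, the measured TCP pose, the force and the opening at its end, in the units of the state.
- r.get_obs(): the state, without advancing time (a new reading comes with each control period).
- camera(name): name is "side" or "top" or "wrist"; returns the picture (400x640x3 uint8, blue, green, red); there is no depth.
- calibration(name): a dict with "fovy" (degrees; the focal length in pixels is half the picture's height over the tangent of half this angle, whatever the lens; pixels are square), "cx", "cy" (the principal point, pixels), "camera_from_world" (4x4, takes a point from world to camera coordinates); the wrist camera has in their place "T_tool_cam" (4x4, takes a point from camera to tool coordinates, whose origin is the TCP and whose axes are the flange's). Camera axes: x right, y up, looking along -z (the intrinsics and any distortion apply to the point x, -y, -z); pixel columns grow to the right and rows downward; lengths in mm; the calibration is good to about 2 mm. A picture is of the moment at which its call begins: read the wrist's pose just before it. calibration takes no time and is no camera call.
- job.job_done(): hands the job in, once; it reports no verdict.
The state is a dict: "t": time; "joint_pos": joint angles; "dq": joint speeds; "tau": joint torques, N m; "tcp_pos": TCP position; "tcp_rot": TCP orientation; "ft_force": force on the tool from outside, world axes, zero at the start; "wrist_torque": the same for the moment, N m; "gripper_width": finger opening in mm.
Only numpy, scipy, OpenCV 4.12 (cv2) and the standard library are available. Lean on these libraries where they do the work, as an engineer would, in place of code of your own. Each camera call takes 0.05 s, during which the arm holds its last target.

TASK

Set out the seasonings on the dark serving board: the green tin in the middle of the round cork coaster with the yellow tin squarely on top of it, and the pepper mill in the middle of the blue tile coaster. Stand the salt shaker on the bare board midway between the two coasters, and the honey jar on the board straight behind the salt (on the side away from the robot) with a gap of about 3 cm between them. Everything stands upright and let go at the end; leave the blue tin and the mug where they are.

Things in the scene. Friction and masses are not known exactly. Their poses are not given: they have to be found in the camera images.
- green_tin: Green round tin with a flat lid of the same colour and a thin silver band, diameter 60, height 60, about 150 g. Loose, starts upright on the counter. Origin: centre of its underside, z up along its axis.
- yellow_tin: Yellow round tin with a flat lid of the same colour and a thin silver band, diameter 54, height 50, about 150 g. Loose, starts upright on the counter. Origin: centre of its underside, z up along its axis.
- pepper_mill: Dark brown wooden pepper mill with a small steel knob on top, 120 high over the knob, about 200 g. Foot: diameter 50 up to height 50; waist: diameter 36 up to 75; head: diameter 46 from height 75 to 106 (grip it here); knob: diameter 14 up to 120. Loose, starts upright on the counter. Origin: centre of its underside, z up along its axis.
- salt_shaker: White ceramic salt shaker with a dark grey metal cap, diameter 40, height 75 (cap from 60 up, diameter 38), about 150 g. Loose, starts upright on the counter. Origin: centre of its underside, z up along its axis.
- honey_jar: Amber honey jar with a pale paper band and a red lid, diameter 44, height 70 (lid from 52 up, diameter 42), about 200 g. Loose, starts upright on the counter. Origin: centre of its underside, z up along its axis.
- board: Dark wooden serving board fixed on the counter, 160 (its x) by 310 (its y) by 12 thick. Origin: centre of its underside. Its x points away from the robot, its y to the robot's left, turned by up to 0.15 rad. It carries the two coasters in a row 35 nearer the robot than its centre (board x -35), at board y +110 and -110; which one is left or right varies.
- cork_coaster: Round tan cork coaster fixed on the board, diameter 80, 6 thick, its top 18 above the counter. Origin: centre of its underside.
- tile_coaster: Square blue ceramic tile coaster fixed on the board, 80 by 80, 6 thick, its top 18 above the counter. Origin: centre of its underside.
- blue_tin: Bystander: blue round tin with a flat lid of the same colour and a thin silver band, diameter 54, height 50, standing among the other things. Leave it where it is. Origin: centre of its underside.
- mug: Bystander: small grey coffee mug, diameter 64, height 70, with a handle on its own +y side (turned away from the robot), standing beyond the board. Leave it where it is. Origin: centre of its underside.

How it is judged:
By the outcome, as a careful person would: the job done as asked, in the order asked, and still so for the second after the job is handed in, with the robot touching nothing.
It also fails if it takes over 128 s, if anything falls off the work surface, if the arm or the gripper's body presses on something with over 40 N, if the wrist force passes 120 N, or if a joint passes its speed limit or range.

## Working session

There is one attempt and no reset: what is moved stays moved. The work goes in short steps, Python scripts to look and compute and a shell command to move; the robot and the scene stay as the last step left them, time stands still between calls to the robot, and variables do not carry over. Pictures are saved under pics/ and viewed, and the job is handed in when it is done.

```bash
ls; mkdir -p pics
python3 - <<'E'
from workcell import r,camera,calibration
import cv2
print(r.get_obs())
for n in("side","top","wrist"):
    cv2.imwrite(f"pics/{n}0.png",camera(n)); print(n,calibration(n))
E
```

```text
pics
{'t': 0.0, 'joint_pos': array([ 1.08950019e+00,  2.07368691e-01,  1.54294625e+00, -1.06191993e-05,
        1.39348802e+00, -1.50523272e-01]), 'dq': array([-0.0002013 , -0.00067666, -0.00132128, -0.00096213,  0.00041611,
       -0.00142935]), 'tau': array([ 9.46117034e-04, -3.70880520e+01, -2.81420285e+01,  6.98592584e-02,
        3.62124341e-02, -1.84069936e-04]), 'tcp_pos': array([186.39646511, 543.10216008, 204.3235986 ]), 'tcp_rot': array([-3.38383758e-04,  1.64632472e-01,  9.86354362e-01, -1.05208740e-03]), 'ft_force': array([0.83682542, 0.17844659, 0.43084293]), 'wrist_torque': array([ 0.0076542 , -0.00832539,  0.04395895]), 'gripper_width': 94.41508248396674}
side {'fovy': 44.810216445161245, 'cx': 321.37867940789783, 'cy': 207.1416761723397, 'camera_from_world': array([[ 9.78390152e-01, -2.06767009e-01,  3.39376485e-04,
        -5.42911827e+02],
       [ 1.54706136e-01,  7.33132980e-01,  6.62255272e-01,
        -1.23021882e+02],
       [-1.37181350e-01, -6.47891532e-01,  7.49278213e-01,
        -1.17710331e+03],
       [ 0.00000000e+00,  0.00000000e+00,  0.00000000e+00,
 
[... 213 characters left out ...]
],
       [ 9.94565536e-01, -2.64762204e-02,  1.00689644e-01,
        -5.73505472e+02],
       [-1.01051740e-01, -1.27103393e-02,  9.94799976e-01,
        -9.87439645e+02],
       [ 0.00000000e+00,  0.00000000e+00,  0.00000000e+00,
         1.00000000e+00]])}
wrist {'fovy': 64.67662393228976, 'cx': 318.6047467552638, 'cy': 203.32190788877233, 'T_tool_cam': array([[-1.11297600e-03,  9.70479654e-01,  2.41180434e-01,
         6.98776288e+01],
       [ 9.99999380e-01,  1.08473601e-03,  2.49858938e-04,
         7.34320931e-02],
       [-1.91340866e-05,  2.41180563e-01, -9.70480260e-01,
        -1.79363363e+02],
       [ 0.00000000e+00,  0.00000000e+00,  0.00000000e+00,
         1.00000000e+00]])}
```

View pics/top0.png

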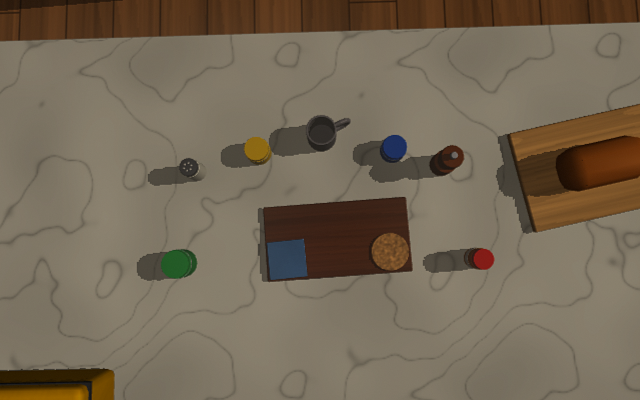

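View pics/side0.png

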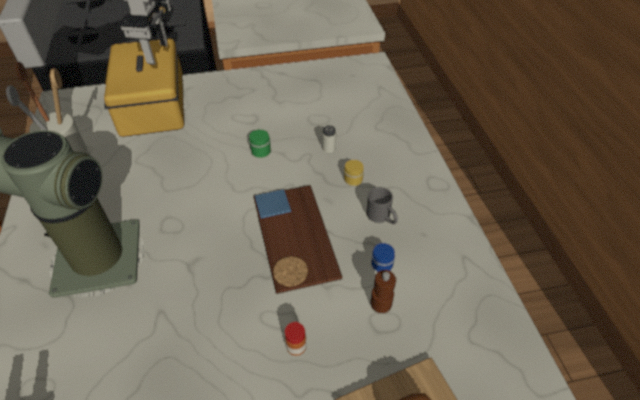

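View pics/wrist0.png

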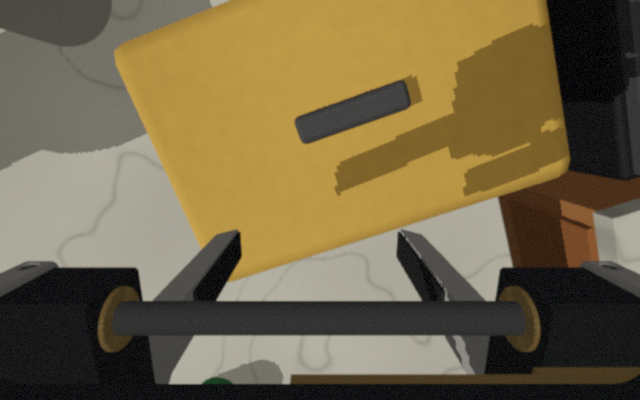

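The top view shows, in pixels: green (178,264), salt (190,168), yellow (257,150), mug (322,133), blue (394,148), mill (450,158), honey (482,259), tile (287,259) on the left of the board and cork (391,252) on the right. Next I'll measure these positions.

```bash
cat > h.py <<'E'
import numpy as np,cv2
from workcell import r,camera,calibration
from scipy.spatial.transform import Rotation as Ro
def cam(name,obs=None):
    c=calibration(name); f=200/np.tan(np.radians(c['fovy']/2))
    if 'camera_from_world' in c: T=c['camera_from_world']
    else:
        q=obs['tcp_rot'];W=np.eye(4);W[:3,:3]=Ro.from_quat([q[1],q[2],q[3],q[0]]).as_matrix();W[:3,3]=obs['tcp_pos']
        T=np.linalg.inv(W@c['T_tool_cam'])
    return f,c['cx'],c['cy'],T
def ray(C,u,v):
    f,cx,cy,T=C;d=np.array([(u-cx)/f,-(v-cy)/f,-1]);R=T[:3,:3];return -R.T@T[:3,3],R.T@d
def plane(C,p,z):
    o,d=ray(C,*p);return (o+d*(z-o[2])/d[2])[:2]
def proj(C,P):
    f,cx,cy,T=C;p=T[:3,:3]@np.asarray(P,float)+T[:3,3];return np.array([cx+f*p[0]/-p[2],cy-f*p[1]/-p[2]])
def blob(m,near=None,mina=30):
    cs=[c for c in cv2.findContours(m.astype(np.uint8),0,2)[0] if cv2.contourArea(c)>mina]
    if near is not None: return min(cs,key=lambda c:np.hypot(*(c.reshape(-1,2).mean(0)-near)))
    return max(cs,key=cv2.contourArea)
def cen(c):
    m=cv2.moments(c);return np.array([m['m10']/m['m00'],m['m01']/m['m00']])
E
python3 - <<'E'
from h import *
im=cv2.imread('pics/top0.png');C=cam('top')
hs=cv2.cvtColor(im,cv2.COLOR_BGR2HSV)
for n,(u,v) in dict(green=(178,264),salt=(190,168),yellow=(257,150),blue=(394,148),mill=(450,158),honey=(482,259),tile=(287,259),cork=(391,252),board=(330,235),boardsh=(370,205)).items(): print(n,hs[v,u],hs[v+2,u+3])
t=[cv2.resize(im[v-30:v+30,u-30:u+30],(260,260),interpolation=0) for u,v in[(180,264),(190,168),(257,150),(450,158),(482,259),(391,252)]]
cv2.imwrite('pics/crops.png',np.vstack([np.hstack(t[:3]),np.hstack(t[3:])]))
E
```

```text
green [ 62 156  90] [ 62 151  91]
salt [ 18  44 104] [17 32 55]
yellow [ 21 219 142] [ 21 222 141]
blue [112 174  94] [112 174  95]
mill [ 13 113  43] [ 10 184  72]
honey [  2 210 131] [  2 213 132]
tile [105 107  88] [106 108  87]
cork [ 14 168 123] [ 15 161  98]
board [  9 159  61] [  9 162  55]
boardsh [ 10 158  58] [  9 158  58]
```

View pics/crops.png

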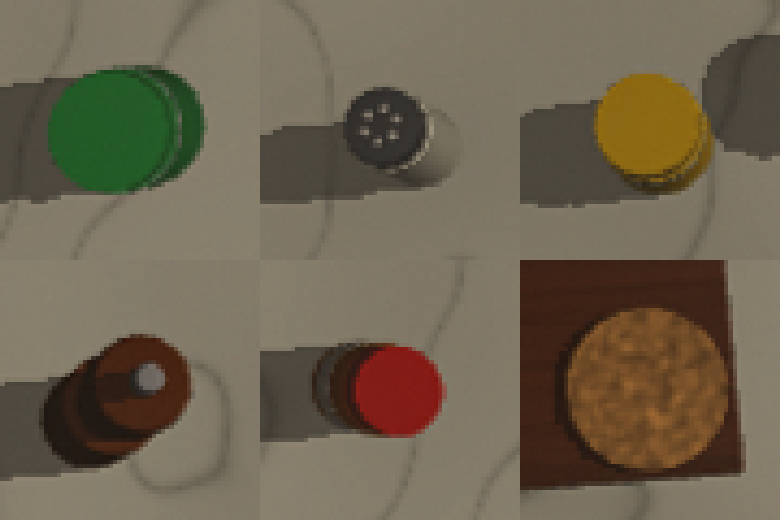

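The crops show each lid as a clean circle, so I'll segment the lids and project them onto their height planes.

Run:
```python
from h import *
im=cv2.imread('pics/top0.png');C=cam('top')
hs=cv2.cvtColor(im,cv2.COLOR_BGR2HSV).astype(int);H,S,V=hs[...,0],hs[...,1],hs[...,2]
def show(n,m,near,z):
    c=blob(cv2.morphologyEx(m.astype(np.uint8),cv2.MORPH_OPEN,cv2.getStructuringElement(2,(5,5))),near); p=cen(c); (e,rad)=cv2.minEnclosingCircle(c)
    d=np.linalg.norm(plane(C,(p[0]+5,p[1]),z)-plane(C,p,z))/5
    print(n,p.round(1),'area-diam',round(2*np.sqrt(cv2.contourArea(c)/np.pi)*d+d,1),'encl',round(2*rad*d,1),'xy',plane(C,p,z).round(1),plane(C,e,z).round(1))
show('green',(abs(H-62)<8)&(S>120)&(V>80),(173,264),60)
show('yellow',(abs(H-21)<5)&(S>150)&(V>125),(257,148),50)
show('blue',(abs(H-112)<6)&(S>150)&(V>80),(394,148),50)
show('salt',(V<85)&(S<60)&(V>30)|((V>60)&(V<110)&(np.hypot(*np.meshgrid(np.arange(640)-189.,np.arange(400)-168.))<6)),(189,168),75)
show('honey',((H<5)|(H>175))&(S>180)&(V>110),(482,259),70)
show('mill',(H<14)&(S>120)&(V>55),(452,157),106)
show('knob',(S<100)&(V>70)&(np.hypot(*np.meshgrid(np.arange(640)-455.,np.arange(400)-155.))<6),(455,155),120)
show('cork',(abs(H-15)<6)&(V>75)&(S>110),(391,252),18)
show('tile',(abs(H-105)<6)&(V>60)&(S>80),(287,259),18)
```

```text
green [174.4 263.9] area-diam 56.2 encl 56.7 xy [435.6 301.6] [435.5 301.4]
yellow [255.9 147.8] area-diam 49.4 encl 50.2 xy [673.7 133.8] [673.9 133.4]
blue [394.6 146.1] area-diam 48.1 encl 48.3 xy [ 669.2 -158. ] [ 669.  -158.3]
salt [174.9 173.2] area-diam 67.9 encl 106.3 xy [620.4 297. ] [620.7 301.1]
honey [483.4 258.7] area-diam 39.7 encl 39.8 xy [ 431.2 -323.4] [ 431.4 -323.9]
mill [454.4 156. ] area-diam 34.4 encl 43.2 xy [ 634.7 -266.9] [ 635.3 -264.2]Traceback (most recent call last):
  File "<stdin>", line 14, in <module>
  File "<stdin>", line 5, in show
  File "h.py", line 19, in blob
    if near is not None: return min(cs,key=lambda c:np.hypot(*(c.reshape(-1,2).mean(0)-near)))
                                ~~~^^^^^^^^^^^^^^^^^^^^^^^^^^^^^^^^^^^^^^^^^^^^^^^^^^^^^^^^^^^
ValueError: min() iterable argument is empty
```

Run:
```python
from h import *
im=cv2.imread('pics/top0.png');C=cam('top')
hs=cv2.cvtColor(im,cv2.COLOR_BGR2HSV).astype(int);H,S,V=hs[...,0],hs[...,1],hs[...,2]
print('salt',plane(C,(188.9,167.2),75),'knob',plane(C,(454.4,155),120),'head',plane(C,(452.3,155.8),106))
c=blob((abs(H-15)<6)&(V>75)&(S>110),(391,252),500);p=plane(C,cen(c),18);print('cork',cen(c),p)
c=blob((abs(H-105)<6)&(V>60)&(S>80),(287,259),500);q=plane(C,cen(c),18);print('tile',cen(c),q,np.linalg.norm(p-q))
m=(H<16)&(S>120)|((abs(H-105)<6)&(S>80));c=blob(m,(337,238),3000)
rr=cv2.minAreaRect(c);b=cv2.boxPoints(rr);w=np.array([plane(C,x,12) for x in b]);print(w.round(1),w.mean(0),np.linalg.norm(w-np.roll(w,1,0),axis=1))
d=(q-p)/np.linalg.norm(q-p);print('board y dir',d,'yaw',np.arctan2(-d[0],d[1]))
```

```text
salt [632.11194782 268.19874096] knob [ 634.32925269 -263.26164262] head [ 635.332348 -262.809867]
cork [390.07902639 251.21115853] [ 449.66450415 -143.94426888]
tile [286.76346574 259.12006685] [438.4209789   75.65050595] 219.88242765498978
[[ 550.5  126.7]
 [ 565.9 -183.5]
 [ 408.4 -188.6]
 [ 392.9  116.8]] [479.39271566 -32.13026187] [157.92650669 310.6028973  157.57524084 305.78104532]
board y dir [-0.05113426  0.99869179] yaw 0.05115656994334613
```

```bash
python3 -m crank '[[0,0,0,0,0,-0.11,9.4],[0,0,0,0,0,-0.11,9.4],[0,0,0,0,0,-0.11,9.4],[-3.1,-3,0,0,0,0,9.4],[-3.1,-3,0,0,0,0,9.4],[-3.1,-3,0,0,0,0,9.4],[-3.1,-3,0,0,0,0,9.4],[-3.1,-3,0,0,0,0,9.4],[-3.1,-3,0,0,0,0,9.4],[-3.1,-3,0,0,0,0,9.4],[-3.1,-3,0,0,0,0,9.4],[0,0,0,0,0,0,9.4],[0,0,0,0,0,0,9.4]]'
python3 - <<'E'
from h import *
print(r.get_obs()); cv2.imwrite('pics/w1.png',camera('wrist'))
E
```

```text
t: 1.45
tcp_pos: [434.8, 303.0, 205.0]
tcp_rot: [-0.001, 0.002, 1.0, 0.0]
ft_force: [0.4, -0.2, -0.4]
gripper_width: 94.4
{'t': 1.45, 'joint_pos': array([ 4.44794413e-01,  1.11896537e-01,  1.65147677e+00,  6.54314497e-04,
        1.37925811e+00, -1.12284269e+00]), 'dq': array([ 0.0424494 , -0.00872788,  0.00830078,  0.00433501,  0.00220651,
       -0.00108961]), 'tau': array([-1.10263098e+00, -3.26847303e+01, -2.82430387e+01, -9.27853561e-02,
        2.87467567e-02, -1.99032883e-02]), 'tcp_pos': array([434.75304446, 302.96004433, 205.0413605 ]), 'tcp_rot': array([-6.07130452e-04,  1.64205641e-03,  9.99998465e-01,  6.54589533e-05]), 'ft_force': array([ 0.38997479, -0.22335536, -0.37420851]), 'wrist_torque': array([ 0.01056582,  0.00029776, -0.01803163]), 'gripper_width': 94.36528484336407}
```

View pics/w1.png

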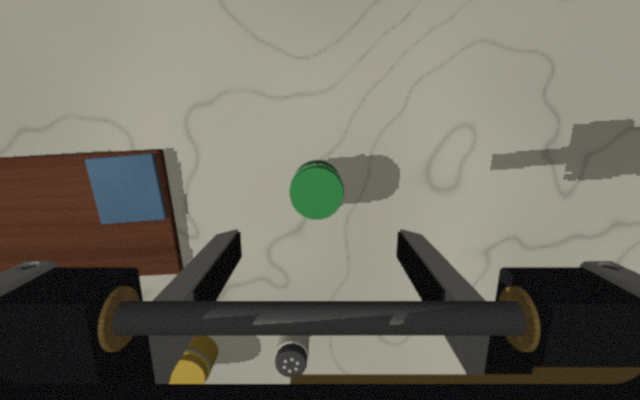

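The wrist view shows the green lid at about (317,191), unobstructed.

```bash
cat >> h.py <<'E'
def lid(im,C,f,near,z,mina=200):
    hs=cv2.cvtColor(im,cv2.COLOR_BGR2HSV).astype(int)
    m=f(hs[...,0],hs[...,1],hs[...,2]).astype(np.uint8)
    m=cv2.morphologyEx(m,cv2.MORPH_OPEN,cv2.getStructuringElement(2,(5,5)))
    c=cv2.convexHull(blob(m,near,mina));p=cen(c);d=np.linalg.norm(plane(C,(p[0]+5,p[1]),z)-plane(C,p,z))/5
    x,y,w,h=cv2.boundingRect(c)
    print('px',p.round(1),'wh',w,h,'diam',round(w*d,1),round(h*d,1),'xy',plane(C,p,z).round(1));return plane(C,p,z)
G=lambda H,S,V:(abs(H-62)<8)&(S>120)&(V>80)
E
python3 - <<'E'
from h import *
im=cv2.imread('pics/w1.png');C=cam('wrist',r.get_obs())
hs=cv2.cvtColor(im,cv2.COLOR_BGR2HSV);print(hs[191,317],hs[163,317],hs[214,317])
for v in(80,90,100):lid(im,C,lambda H,S,V:(abs(H-62)<8)&(S>120)&(V>v),(317,191),60)
lid(im,C,lambda H,S,V:(abs(H-107)<8)&(S>70)&(V>70),(127,188),18)
E
```

```text
[ 65 140 122] [64 80 70] [ 65 141 121]
px [316.2 191.9] wh 52 53 diam 54.5 55.6 xy [432.3 301.3]
px [316.1 192.1] wh 52 53 diam 54.5 55.6 xy [432.5 301.2]
px [316.1 192.4] wh 52 51 diam 54.6 53.5 xy [432.8 301.1]
px [125.7 188.2] wh 79 70 diam 93.3 82.7 xy [436.   75.9]
```

```bash
python3 -m crank '[[0.05,-0.15,2,0,0,0,9.4],[0,0,4,0,0,0,9.4],[0,0,4,0,0,0,9.4],[0,0,4,0,0,0,9.4],[0,0,3,0,0,0,9.4],[0,0,1.5,0,0,0,9.4],[0,0,0.5,0,0,0,9.4],[0,0,0,0,0,0,9.4],[0,0,0,0,0,0,5],[0,0,0,0,0,0,5],[0,0,0,0,0,0,5],[0,0,0,0,0,0,5],[0,0,0,0,0,0,5],[0,0,0,0,0,0,5],[0,0,0,0,0,0,5],[0,0,0,0,0,0,5]]'
```

```text
t: 3.1
tcp_pos: [434.5, 302.1, 16.0]
tcp_rot: [0.0, 0.0, 1.0, 0.0]
ft_force: [-0.9, -0.5, 5.1]
gripper_width: 59.7
```

```bash
python3 -m crank '[[0,0,-1,0,0,0,5],[0,0,-3,0,0,0,5],[0,0,-3,0,0,0,5],[0,-1.5,-1,0,0,0,5],[0,-3,0,0,0,0,5],[-0.14,-4,0,0,0,0,5],[-0.14,-4,0,0,0,0,5],[-0.14,-4,0,0,0,0,5],[-0.14,-4,0,0,0,0,5],[-0.14,-4,0,0,0,0,5],[-0.14,-4,0,0,0,0,5],[-0.14,-4,0,0,0,0,5],[-0.14,-4,0,0,0,0,5],[-0.14,-4,0,0,0,0,5],[-0.16,-3,0,0,0,0,5],[0,-1,0,0,0,0,5],[0,-0.05,0,0,0,0,5],[0,0,0,0,0,0,5],[0,0,0,0,0,0,5]]'
python3 - <<'E'
from h import *
o=r.get_obs();cv2.imwrite('pics/w2.png',camera('wrist'))
print(o['tcp_pos'],o['tcp_rot'],o['gripper_width'])
E
```

```text
t: 5.0
tcp_pos: [447.6, -141.8, 95.2]
tcp_rot: [-0.0, -0.0, 1.0, 0.0]
ft_force: [-0.5, 1.1, -0.9]
gripper_width: 59.5
[ 447.56601436 -141.8135246    95.17655782] [-3.68862632e-04 -4.04533162e-04  9.99999735e-01  4.79910697e-04] 59.48200436567424
```

View pics/w2.png

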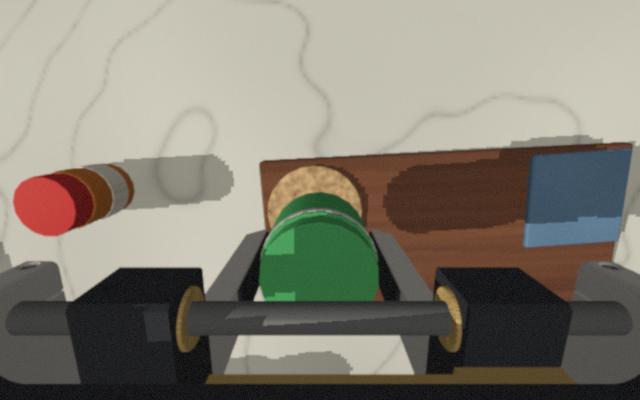

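The green tin is held upright over the cork.

```bash
python3 -m crank '[[-0.11,-0.15,1,0,0,0,5],[0,0,2.5,0,0,0,5],[0,0,1.5,0,0,0,5],[0,0,0.7,0,0,0,5],[0,0,0,0,0,0,5],[0,0,0,0,0,0,5]]'
```

```text
t: 5.65
tcp_pos: [449.4, -144.8, 38.7]
tcp_rot: [0.0, 0.0, 1.0, -0.0]
ft_force: [-0.1, -0.2, -0.3]
gripper_width: 59.7
```

```bash
cat >> h.py <<'E'
def avg(n=6):
    a=[]
    for i in range(n): camera('top'); a.append(r.get_obs()['tcp_pos'])
    a=np.array(a);print('tcp',a.mean(0).round(2),'sd',a.std(0).round(2));return a.mean(0)
E
python3 -c "
from h import *
avg(8)"
```

```text
tcp [ 449.66 -145.18   39.14] sd [0.22 0.09 0.18]
```

```bash
python3 -m crank '[[0.1,0.19,0,0,0,0,5],[0,0,0.25,0,0,0,5],[0,0,0.15,0,0,0,5],[0,0,0.1,0,0,0,5],[0,0,0,0,0,0,5],[0,0,0,0,0,0,5]]'; python3 -c "
from h import *
avg(4)"
```

```text
t: 6.65
tcp_pos: [447.8, -142.9, 34.0]
tcp_rot: [-0.0, 0.0, 1.0, 0.0]
ft_force: [-2.2, 1.4, 5.5]
gripper_width: 59.6
tcp [ 447.82 -142.85   33.99] sd [0.01 0.01 0.01]
```

```bash
python3 -m crank '[[0,0,0,0,0,0,8],[0,0,0,0,0,0,8],[0,0,0,0,0,0,8],[0,0,0,0,0,0,8],[0,0,-1,0,0,0,8],[0,0,-3,0,0,0,8],[0,0,-4,0,0,0,9],[0,0,-4,0,0,0,9.4],[0,0,-3,0,0,0,9.4],[0,4,-1,0,0,0,9.4],[-3,4,0,0,0,0,9.4],[-3,4,0,0,0,0,9.4],[-3,4,0,0,0,0,9.4],[-3,4,0,0,0,0,9.4],[-3,3,0,0,0,0,9.4],[-3,2,0,0,0,0,9.4],[-3,2,0,0,0,0,9.4],[0,0,0,0,0,0,9.4],[0,0,0,0,0,0,9.4],[0,0,0,0,0,0,9.4]]'
python3 - <<'E'
from h import *
im=camera('top');cv2.imwrite('pics/top1.png',im);avg(3);C=cam('top')
w=camera('wrist');cv2.imwrite('pics/w3.png',w)
for v in(70,75,80,85):lid(im,C,lambda H,S,V:(abs(H-62)<8)&(S>120)&(V>v),(391,250),78)
E
```

```text
t: 8.85
tcp_pos: [657.5, 126.2, 193.7]
tcp_rot: [-0.0, 0.001, 1.0, -0.0]
ft_force: [0.3, 0.8, -0.2]
gripper_width: 94.1
tcp [657.61 126.02 194.11] sd [0.09 0.04 0.02]
px [391.9 252.2] wh 27 29 diam 53.8 57.7 xy [ 448.9 -140.1]
px [392.1 252.2] wh 27 29 diam 53.8 57.7 xy [ 448.9 -140.3]
px [392.1 252.1] wh 27 29 diam 53.8 57.7 xy [ 449.  -140.4]
px [392.1 252.2] wh 27 29 diam 53.8 57.7 xy [ 448.9 -140.4]
```

View pics/top1.png

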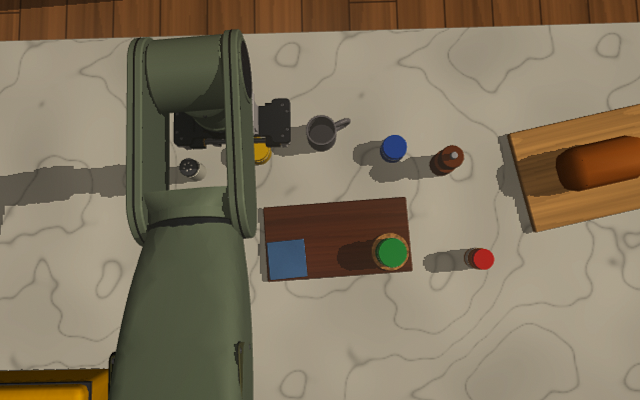

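View pics/w3.png

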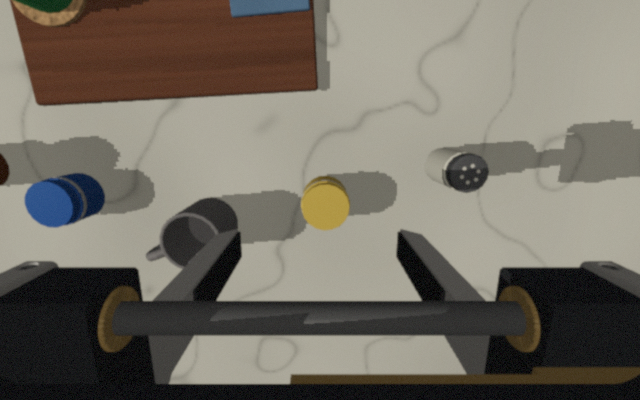

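The tin sits on the cork. I'll zoom in on it to check the centring.

Run:
```python
from h import *
im=cv2.imread('pics/top1.png')
a=cv2.resize(im[225:280,364:419],(550,550),interpolation=0)
cv2.imwrite('pics/z1.png',a)
```

```text
(no output)
```

View pics/z1.png

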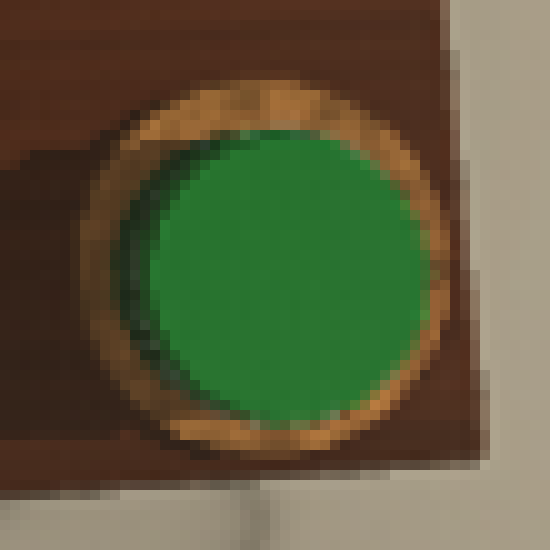

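Run:
```python
from h import *
C=cam('top');print(proj(C,(449.7,-143.9,78)),proj(C,(449.7,-143.9,18)),plane(C,(392.5,252.1),78))
im=cv2.imread('pics/top0.png');
hs=cv2.cvtColor(im,cv2.COLOR_BGR2HSV).astype(int)
lid(im,C,lambda H,S,V:(abs(H-15)<6)&(V>60)&(S>100),(391,252),18)
s=camera('side');cv2.imwrite('pics/side1.png',s);print('base of tin would show at',proj(cam('side'),(449.7,-143.9,18)))
cv2.imwrite('pics/z2.png',cv2.resize(s[220:310,240:350],(770,630)[:2]) if 0 else cv2.resize(s[220:300,245:345],(750,600),interpolation=2))
```

```text
[393.84204393 251.72856149] [390.05746301 251.19483096] [ 449.03062221 -141.1988238 ]
px [390.1 251. ] wh 39 39 diam 82.5 82.5 xy [ 450.  -144.1]
base of tin would show at [290.02412556 270.14559663]
```

View pics/z2.png

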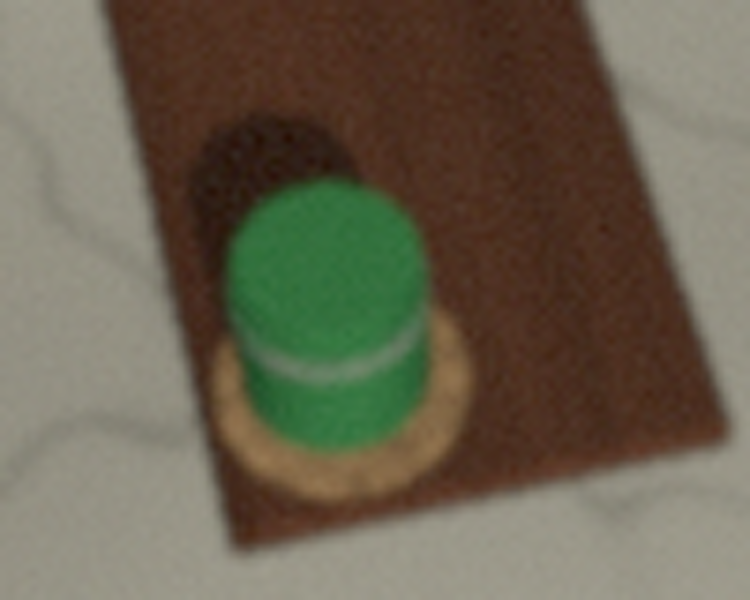

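Run:
```python
from h import *
C=cam('side');T=np.linspace(0,6.283,90)
def circ(x,y,z,R): 
    p=np.array([proj(C,(x+R*np.cos(t),y+R*np.sin(t),z)) for t in T]); return ((p[:,1].max()-220)*7.5,(p[:,0].min()-245)*7.5,(p[:,0].max()-245)*7.5)
for x,y in((449.7,-143.9),(449,-141),(447,-141)):
  print(x,y,'tin base',circ(x,y,18,30),'lid',circ(x,y,78,30))
print('corklow',circ(449.7,-143.9,12,40),'corktop',circ(449.7,-143.9,18,40))
```

```text
449.7 -143.9 tin base (np.float64(458.05814966290586), np.float64(241.12631962681192), np.float64(434.0885505141904)) lid (np.float64(345.954648618512), np.float64(227.46877494117243), np.float64(428.4184250241897))
449 -141 tin base (np.float64(450.5805202369454), np.float64(237.52414901570972), np.float64(430.1847664470513)) lid (np.float64(338.3495166155376), np.float64(223.74017161036917), np.float64(424.3627427088762))
447 -141 tin base (np.float64(451.72608135576536), np.float64(231.15892933032768), np.float64(423.86938667209904)) lid (np.float64(339.51445403194583), np.float64(217.10845952409343), np.float64(417.7850754506156))
corklow (np.float64(496.69930363193316), np.float64(210.35131603380322), np.float64(466.64213438782923)) corktop (np.float64(486.0347850796812), np.float64(208.91727769636688), np.float64(466.22691568101857))
```

Both views suggest the tin is about 3 mm toward +y. I'll go back for a wrist look and mend it before stacking.

```bash
python3 -m crank '[[1,-1,0,0,0,0,9.4],[2.5,-3,0,0,0,0,9.4],[2.8,-3.3,0,0,0,0,9.4],[2.8,-3.3,0,0,0,0,9.4],[2.8,-3.3,0,0,0,0,9.4],[2.8,-3.3,0,0,0,0,9.4],[2.8,-3.3,0,0,0,0,9.4],[2.8,-3.3,0,0,0,0,9.4],[2,-2.5,0,0,0,0,9.4],[1,-0.6,0,0,0,0,9.4],[0,0,0,0,0,0,9.4],[0,0,0,0,0,0,9.4],[0,0,0,0,0,0,9.4],[0,0,0,0,0,0,9.4]]'
python3 - <<'E'
from h import *
o=r.get_obs();w=camera('wrist');cv2.imwrite('pics/w4.png',w);o['tcp_pos']=avg(3);C=cam('wrist',o)
lid(w,C,lambda H,S,V:(abs(H-64)<8)&(S>100)&(V>95),(318,191),78)
lid(w,C,lambda H,S,V:(abs(H-64)<8)&(S>70)&(V>40)|(abs(H-15)<6)&(V>130)&(S>90),(318,191),18)
E
```

```text
t: 10.55
tcp_pos: [425.7, -141.1, 193.4]
tcp_rot: [0.0, -0.001, 1.0, 0.0]
ft_force: [0.3, -0.6, -0.1]
gripper_width: 93.6
tcp [ 425.42 -141.4   193.34] sd [0.09 0.09 0.01]
px [316.5 220.6] wh 57 56 diam 55.5 54.6 xy [ 446.2 -143.4]
px [301.3 191.7] wh 50 43 diam 57.3 49.3 xy [ 430.  -161.1]
```

View pics/w4.png

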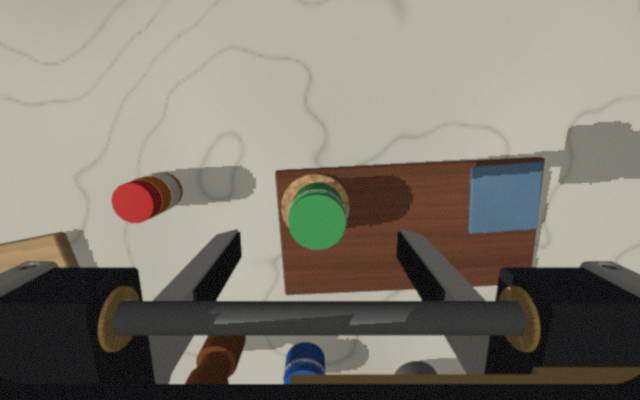

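Run:
```python
from h import *
im=cv2.imread('pics/w4.png');o=r.get_obs();C=cam('wrist',o)
hs=cv2.cvtColor(im,cv2.COLOR_BGR2HSV).astype(int);H,S,V=hs[...,0],hs[...,1],hs[...,2]
print([tuple(hs[205,u]) for u in range(276,356,3)])
cv2.imwrite('pics/z3.png',cv2.resize(im[160:260,265:365],(600,600),interpolation=0))
print(proj(C,(449.7-3,-143.9,18)),proj(C,(449.7-3,-143.9,78)))
```

```text
[(np.int64(23), np.int64(28), np.int64(182)), (np.int64(10), np.int64(130), np.int64(106)), (np.int64(16), np.int64(116), np.int64(143)), (np.int64(17), np.int64(112), np.int64(159)), (np.int64(17), np.int64(112), np.int64(176)), (np.int64(44), np.int64(64), np.int64(152)), (np.int64(66), np.int64(142), np.int64(135)), (np.int64(66), np.int64(137), np.int64(143)), (np.int64(66), np.int64(140), np.int64(142)), (np.int64(65), np.int64(139), np.int64(143)), (np.int64(65), np.int64(136), np.int64(144)), (np.int64(66), np.int64(134), np.int64(143)), (np.int64(66), np.int64(133), np.int64(142)), (np.int64(64), np.int64(134), np.int64(146)), (np.int64(66), np.int64(133), np.int64(144)), (np.int64(65), np.int64(138), np.int64(142)), (np.int64(65), np.int64(136), np.int64(144)), (np.int64(66), np.int64(135), np.int64(145)), (np.int64(65), np.int64(135), np.int64(144)), (np.int64(65), np.int64(139), np.int64(143)), (np.int64(65), np.int64(133), np.int64(144)), (np.int64(66), np.int64(139), np.int64(117)), (np.int64(63), np.int64(93), np.int64(93)), (np.int64(16), np.int64(114), np.int64(107)), (np.int64(16), np.int64(125), np.int64(96)), (np.int64(11), np.int64(139), np.int64(66)), (np.int64(9), np.int64(137), np.int64(65))]
[316.47781257 205.93840299] [316.09663975 221.2638136 ]
```

View pics/z3.png

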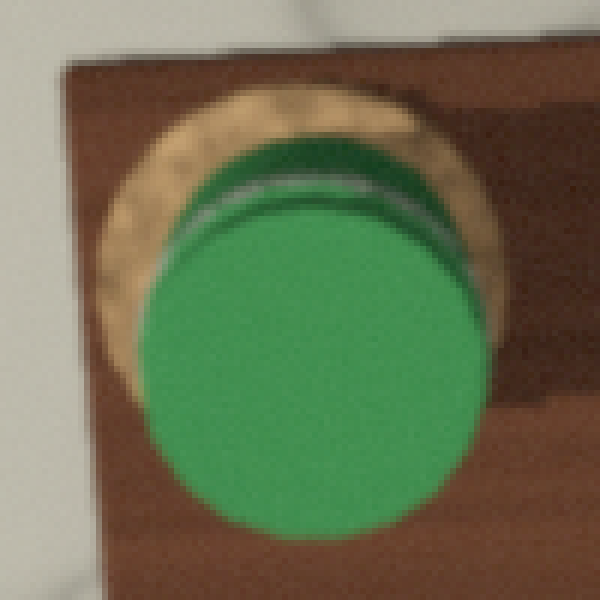

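The wrist zoom agrees: cork centre at column 314.9 and tin axis at about 317, so the tin is about 2.7 mm too far +y. I'll re-grip it and shift it.

```bash
python3 -m crank '[[-2.24,-0.15,1,0,0,0,9.4],[0,0,3,0,0,0,9.4],[0,0,4,0,0,0,9.4],[0,0,4,0,0,0,9.4],[0,0,2.5,0,0,0,9.4],[0,0,1,0,0,0,9.4],[0,0,0.4,0,0,0,9.4],[0,0,0,0,0,0,9.4],[0,0,0,0,0,0,5],[0,0,0,0,0,0,5],[0,0,0,0,0,0,5],[0,0,0,0,0,0,5],[0,0,0,0,0,0,5],[0,0,0,0,0,0,5],[0,0,-0.4,0,0,0,5],[-0.07,-0.27,0,0,0,0,5],[0,0,0,0,0,0,5],[0,0,0,0,0,0,5]]'; python3 -c "
from h import *
avg(4)"
```

```text
t: 12.55
tcp_pos: [448.0, -146.2, 38.3]
tcp_rot: [-0.0, 0.001, 1.0, 0.0]
ft_force: [-0.3, -0.3, -1.8]
gripper_width: 59.6
tcp [ 447.91 -146.11   38.24] sd [0.03 0.01 0.02]
```

```bash
python3 -m crank '[[-0.06,0.05,0,0,0,0,5],[0,0,0.2,0,0,0,5],[0,0,0.2,0,0,0,5],[0,0,0,0,0,0,5],[0,0,0,0,0,0,5],[0,0,0,0,0,0,7],[0,0,0,0,0,0,8],[0,0,0,0,0,0,8],[0,0,0,0,0,0,8],[0,0,0,0,0,0,8],[0,0,-2,0,0,0,8],[0,0,-4,0,0,0,8],[0,0,-4,0,0,0,9.4],[0,0,-4,0,0,0,9.4],[0,0,-2,0,0,0,9.4],[2,0,0,0,0,0,9.4],[0,0,0,0,0,0,9.4],[0,0,0,0,0,0,9.4]]'
python3 - <<'E'
from h import *
a=avg(3);o=r.get_obs();o['tcp_pos']=a;im=camera('wrist');C=cam('wrist',o)
lid(im,C,lambda H,S,V:(abs(H-64)<8)&(S>100)&(V>95),(318,191),78)
cv2.imwrite('pics/z4.png',cv2.resize(im[160:260,265:365],(600,600),interpolation=0))
E
```

```text
t: 14.55
tcp_pos: [428.6, -145.5, 194.1]
tcp_rot: [0.0, 0.001, 1.0, 0.0]
ft_force: [0.1, 0.3, -0.1]
gripper_width: 93.9
tcp [ 428.73 -145.51  193.81] sd [0.03 0.02 0.07]
px [317.9 218.8] wh 58 55 diam 56.5 53.6 xy [ 447.7 -146.1]
```

View pics/z4.png

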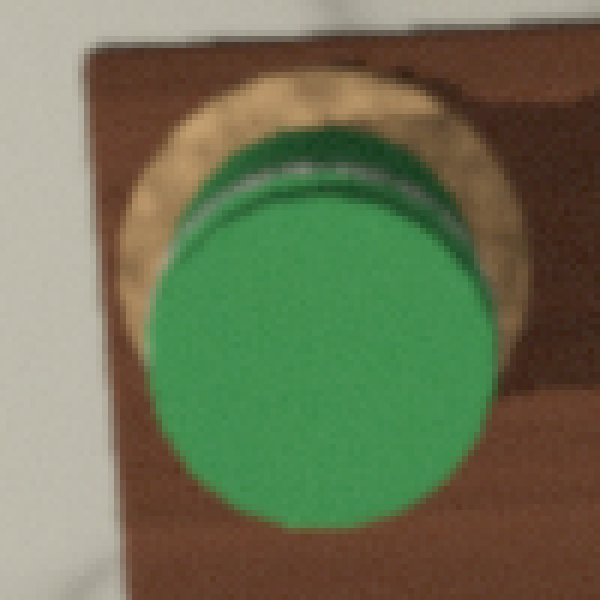

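The tin is now centred: cork centre at zoom column 325, lid at 322.5. Next is the yellow tin, measured from w3.

Run:
```python
from h import *
o=r.get_obs();o['tcp_pos']=np.array([657.6,126.0,194.1]);o['tcp_rot']=np.array([0,0,1,0.]);C=cam('wrist',o);im=cv2.imread('pics/w3.png')
hs=cv2.cvtColor(im,cv2.COLOR_BGR2HSV);print(hs[205,325],hs[180,325],hs[184,315])
for v in (130,150,160): lid(im,C,lambda H,S,V:(abs(H-22)<6)&(S>120)&(V>v),(325,205),50)
```

```text
[ 23 151 177] [ 22  78 130] [ 23 148 158]
px [324.6 205.7] wh 49 47 diam 51.8 49.7 xy [670.7 132.4]
px [324.5 206.3] wh 48 45 diam 50.8 47.6 xy [671.4 132.2]
px [324.7 206.7] wh 48 45 diam 50.8 47.6 xy [671.8 132.4]
```

```bash
python3 -m crank '[[-1,1.2,0,0,0,0,9.4],[-2.5,3,0,0,0,0,9.4],[-3,3.4,0,0,0,0,9.4],[-3,3.4,0,0,0,0,9.4],[-3,3.4,0,0,0,0,9.4],[-3,3.4,0,0,0,0,9.4],[-3,3.4,0,0,0,0,9.4],[-3,3.4,0,0,0,0,9.4],[-2,2.3,0,0,0,0,9.4],[-0.8,0.95,0,0,0,0,9.4],[0,0,0,0,0,0,9.4],[0,0,0,0,0,0,9.4],[0,0,1,0,0,0,9.4],[0,0,3,0,0,0,9.4],[0,0,3,0,0,0,9.4],[0,0,3,0,0,0,9.4],[0,0,0,0,0,0,9.4],[0,0,0,0,0,0,9.4],[0,0,0,0,0,0,9.4]]'
python3 - <<'E'
from h import *
a=avg(3);o=r.get_obs();o['tcp_pos']=a;im=camera('wrist');C=cam('wrist',o);cv2.imwrite('pics/w5.png',im)
lid(im,C,lambda H,S,V:(abs(H-22)<6)&(S>120)&(V>150),(325,205),50)
E
```

```text
t: 16.65
tcp_pos: [673.4, 132.2, 96.9]
tcp_rot: [0.002, 0.001, 1.0, 0.0]
ft_force: [-0.8, 0.3, 0.9]
gripper_width: 94.3
tcp [673.59 132.49  97.13] sd [0.09 0.11 0.13]
px [317.5 218.8] wh 66 63 diam 49.4 47.1 xy [672.1 131.7]
```

View pics/w5.png

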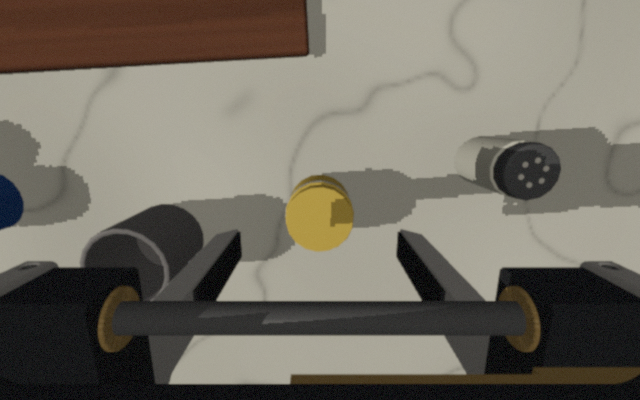

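The yellow tin is centred between the fingers, with the mug clear on the left. Descending to grip.

```bash
python3 -m crank '[[0,0.04,2,0,0,0,9.4],[0,0,3,0,0,0,9.4],[0,0,2.5,0,0,0,9.4],[0,0,0.9,0,0,0,9.4],[0,0,0,0,0,0,9.4],[0,0,0,0,0,0,9.4],[0,0,0,0,0,0,4.5],[0,0,0,0,0,0,4.5],[0,0,0,0,0,0,4.5],[0,0,0,0,0,0,4.5],[0,0,0,0,0,0,4.5],[0,0,0,0,0,0,4.5],[0,0,0,0,0,0,4.5]]'; python3 -c "
from h import *
avg(3)"
```

```text
t: 18.15
tcp_pos: [672.0, 133.1, 10.6]
tcp_rot: [-0.0, 0.0, 1.0, 0.0]
ft_force: [-0.0, 0.1, 0.9]
gripper_width: 53.9
tcp [671.97 133.07  10.57] sd [0.03 0.01 0.03]
```

```bash
python3 -m crank '[[0,0,-1,0,0,0,4.5],[0,0,-3,0,0,0,4.5],[0,0,-4,0,0,0,4.5],[0,0,-3,0,0,0,4.5],[1,-1.2,-0.5,0,0,0,4.5],[2,-2.5,0,0,0,0,4.5],[2.5,-3.2,0,0,0,0,4.5],[2.8,-3.4,0,0,0,0,4.5],[2.8,-3.4,0,0,0,0,4.5],[2.8,-3.4,0,0,0,0,4.5],[2.8,-3.4,0,0,0,0,4.5],[2.5,-3.2,0,0,0,0,4.5],[2,-2.5,0,0,0,0,4.5],[1.2,-1.5,0,0,0,0,4.5],[0.07,-0.17,0,0,0,0,4.5],[0,0,0,0,0,0,4.5],[0,0,0,0,0,0,4.5],[0,0,0,0,0,0,4.5]]'
python3 - <<'E'
from h import *
avg(3);im=camera('wrist');cv2.imwrite('pics/w6.png',im)
E
```

```text
t: 20.1
tcp_pos: [447.6, -144.7, 125.5]
tcp_rot: [0.0, -0.0, 1.0, 0.0]
ft_force: [-0.4, -0.1, -1.9]
gripper_width: 53.7
tcp [ 447.47 -144.77  125.39] sd [0.06 0.06 0.02]
```

View pics/w6.png

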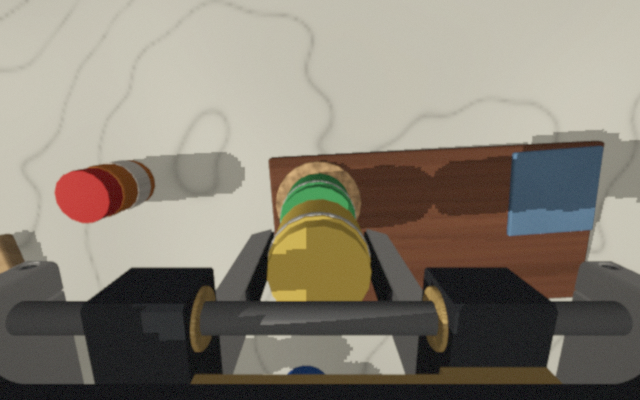

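The yellow tin is aligned over the green one in the wrist view. Lowering it.

```bash
python3 -m crank '[[0,-0.08,1,0,0,0,4.5],[0,0,1.5,0,0,0,4.5],[0,0,0.7,0,0,0,4.5],[0,0,0.1,0,0,0,4.5],[0,0,0,0,0,0,4.5],[0,0,0,0,0,0,4.5],[0,0,0.1,0,0,0,4.5],[0,0,0.1,0,0,0,4.5],[0,0,0.05,0,0,0,4.5],[0,0,0,0,0,0,4.5]]'; python3 -c "
from h import *
avg(3);print(r.get_obs()['ft_force'])"
```

```text
t: 21.3
tcp_pos: [447.0, -146.3, 90.0]
tcp_rot: [0.0, 0.0, 1.0, 0.0]
ft_force: [0.6, -0.0, -2.0]
gripper_width: 53.7
tcp [ 447.03 -146.29   89.99] sd [0.01 0.   0.01]
[ 0.53105508  0.46783487 -1.5769565 ]
```

```bash
python3 -m crank '[[0,0.06,0,0,0,0,4.5],[0,0,0.1,0,0,0,4.5],[0,0,0.07,0,0,0,4.5],[0,0,0,0,0,0,4.5],[0,0,0,0,0,0,4.5]]'; python3 -c "
from h import *
avg(3);print(r.get_obs()['ft_force'])"
```

```text
t: 21.95
tcp_pos: [447.1, -145.7, 88.5]
tcp_rot: [0.0, 0.0, 1.0, 0.0]
ft_force: [-1.8, 0.8, 1.6]
gripper_width: 53.2
tcp [ 447.09 -145.68   88.48] sd [0.01 0.01 0.  ]
[-0.53125615  0.07419658  2.37100892]
```

Contact: the vertical force went from −1.6 to +2 N. Releasing and looking.

```bash
python3 -m crank '[[0,0,0,0,0,0,6],[0,0,0,0,0,0,7.5],[0,0,0,0,0,0,7.5],[0,0,0,0,0,0,7.5],[0,0,-1,0,0,0,7.5],[0,0,-3,0,0,0,7.5],[0,0,-4,0,0,0,9.4],[0,0,-3.5,0,0,0,9.4],[2,0,0,0,0,0,9.4],[0,0,0,0,0,0,9.4],[0,0,0,0,0,0,9.4]]'
python3 - <<'E'
from h import *
im=camera('wrist');s=camera('side')
cv2.imwrite('pics/z5.png',np.hstack([cv2.resize(im[150:270,260:380],(400,400)),cv2.resize(s[210:300,245:335],(400,400))]))
E
```

```text
t: 23.2
tcp_pos: [427.0, -145.6, 203.4]
tcp_rot: [0.0, 0.001, 1.0, -0.0]
ft_force: [0.2, 0.4, -0.6]
gripper_width: 94.2
```

View pics/z5.png

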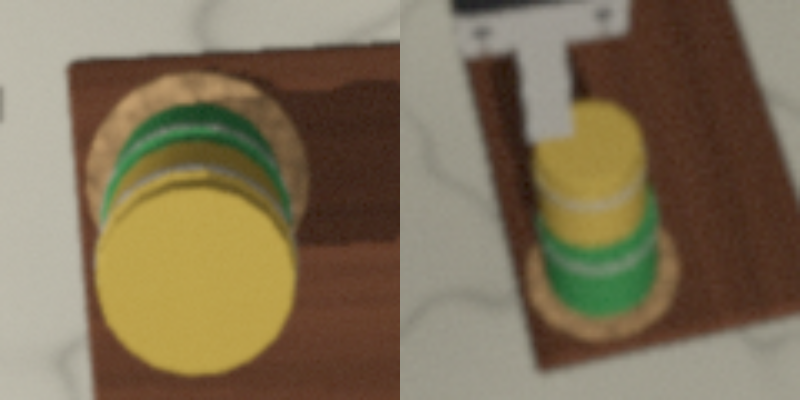

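Run:
```python
from h import *
a=avg(3);o=r.get_obs();o['tcp_pos']=a;im=camera('wrist');C=cam('wrist',o);cv2.imwrite('pics/w7.png',im)
hs=cv2.cvtColor(im,cv2.COLOR_BGR2HSV)
print([tuple(map(int,hs[v,318])) for v in range(168,216,3)])
for v in (130,150,180): lid(im,C,lambda H,S,V:(abs(H-22)<6)&(S>100)&(V>v),(318,230),128)
s=camera('top');hs=None
for v in (110,125,135): lid(s,cam('top'),lambda H,S,V:(abs(H-21)<6)&(S>180)&(V>v),(395,250),128)
cv2.imwrite('pics/z6.png',cv2.resize(s[225:280,364:419],(550,550),interpolation=0))
```

```text
tcp [ 426.92 -145.43  202.48] sd [0.02 0.01 0.01]
[(9, 140, 82), (12, 129, 101), (16, 110, 146), (17, 111, 154), (18, 111, 140), (64, 152, 67), (65, 105, 75), (63, 103, 119), (45, 127, 76), (22, 169, 95), (22, 149, 94), (23, 99, 147), (23, 162, 126), (22, 160, 163), (23, 149, 188), (23, 151, 188)]
px [317.4 233.5] wh 61 57 diam 51.7 48.3 xy [ 446.5 -146.4]
px [317.3 233.9] wh 60 56 diam 50.9 47.5 xy [ 446.8 -146.5]
px [317.6 234.4] wh 58 54 diam 49.2 45.8 xy [ 447.2 -146.2]
px [103.6 387.7] wh 22 27 diam 41.1 50.5 xy [213.7 410.2]Traceback (most recent call last):
  File "<stdin>", line 7, in <module>
  File "h.py", line 27, in lid
    c=cv2.convexHull(blob(m,near,mina));p=cen(c);d=np.linalg.norm(plane(C,(p[0]+5,p[1]),z)-plane(C,p,z))/5
                     ~~~~^^^^^^^^^^^^^
  File "h.py", line 19, in blob
    if near is not None: return min(cs,key=lambda c:np.hypot(*(c.reshape(-1,2).mean(0)-near)))
                                ~~~^^^^^^^^^^^^^^^^^^^^^^^^^^^^^^^^^^^^^^^^^^^^^^^^^^^^^^^^^^^
ValueError: min() iterable argument is empty
```

Yellow is within about 1 mm of green in the wrist view. On to the mill.

```bash
python3 -m crank '[[-1,-0.6,0,0,0,0,9.4],[-2.5,-1.4,0,0,0,0,9.4],[-3.5,-2,0,0,0,0,9.4],[-3.5,-2,0,0,0,0,9.4],[-3.5,-2,0,0,0,0,9.4],[-3.5,-2,0,0,0,0,9.4],[-2.2,-1.4,0,0,0,0,9.4],[-1,-0.6,0,0,0,0,9.4],[0,0,0,0,0,0,9.4],[0,0,0,0,0,0,9.4],[0,0,0,0,0,0,9.4]]'
python3 - <<'E'
from h import *
a=avg(3);o=r.get_obs();o['tcp_pos']=a;im=camera('wrist');C=cam('wrist',o);cv2.imwrite('pics/w8.png',im)
s=camera('top');cv2.imwrite('pics/z6.png',cv2.resize(s[225:280,364:419],(550,550),interpolation=0))
hs=cv2.cvtColor(s,cv2.COLOR_BGR2HSV);print(hs[252,394])
lid(s,cam('top'),lambda H,S,V:(abs(H-21)<6)&(S>180)&(V>115),(395,250),128)
for x in((449.7,-143.9,128),(449,-143.9,78)):print(proj(cam('top'),x))
E
```

```text
t: 24.65
tcp_pos: [633.5, -265.4, 203.0]
tcp_rot: [-0.0, 0.0, 1.0, 0.0]
ft_force: [-1.5, -0.6, 0.4]
gripper_width: 94.4
tcp [ 633.49 -265.41  203.47] sd [0.03 0.03 0.13]
[ 22 239 173]
px [397.5 253. ] wh 26 27 diam 49.1 50.9 xy [ 448.2 -144. ]
[397.37774539 252.22719314]
[393.85614596 252.0816924 ]
```

View pics/z6.png

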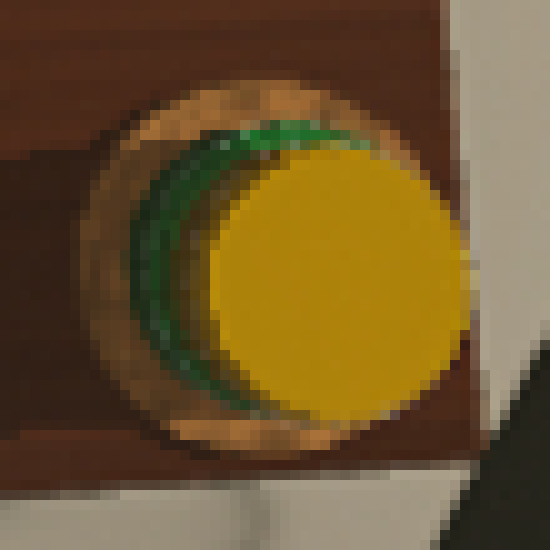

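View pics/w8.png

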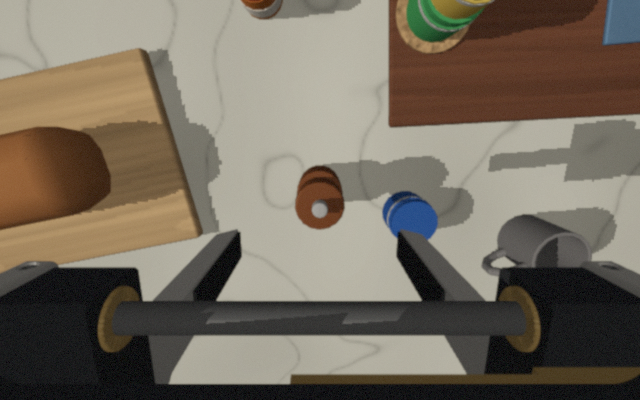

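The stack in the top view has yellow at (448.2,−144.0) against cork at (449.7,−143.9), which is good. In the wrist view the mill's knob is at (320,209).

Run:
```python
from h import *
o=r.get_obs();o['tcp_pos']=np.array([633.5,-265.4,203.5]);im=cv2.imread('pics/w8.png');C=cam('wrist',o)
lid(im,C,lambda H,S,V:(S<70)&(V>90)&(np.hypot(*np.meshgrid(np.arange(640)-320.,np.arange(400)-209.))<12),(320,209),120,20)
lid(im,C,lambda H,S,V:(H<16)&(S>90)&(V>100),(320,205),106)
cv2.imwrite('pics/z7.png',cv2.resize(im[155:245,275:365],(540,540),interpolation=0))
```

```text
px [319.1 209.3] wh 16 17 diam 13.8 14.6 xy [ 634.3 -265. ]
px [317.7 205.4] wh 43 46 diam 38.9 41.6 xy [ 634.5 -266.2]
```

View pics/z7.png

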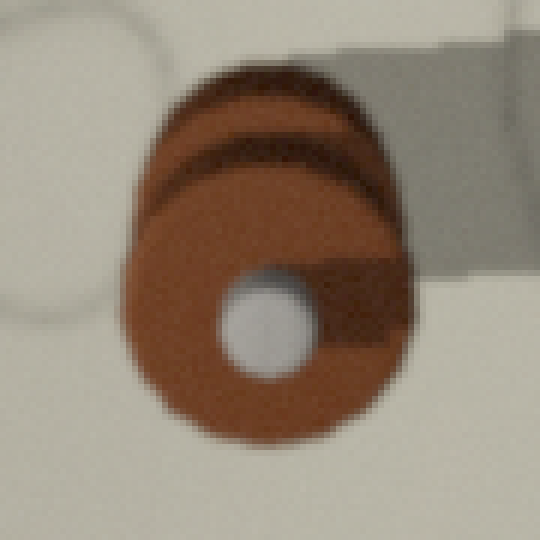

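```bash
python3 -m crank '[[0,0,2,0,0,0,9.4],[0,0,4,0,0,0,9.4],[0,0,4,0,0,0,9.4],[0,0,2.3,0,0,0,9.4],[0,0,0.8,0,0,0,9.4],[0,0,0,0,0,0,9.4],[0,0,0,0,0,0,7],[0,0,0,0,0,0,4],[0,0,0,0,0,0,4],[0,0,0,0,0,0,4],[0,0,0,0,0,0,4],[0,0,0,0,0,0,4],[0,0,0,0,0,0,4],[0,0,0,0,0,0,4],[0,0,0,0,0,0,4]]'; python3 -c "
from h import *
avg(3)"
```

```text
t: 26.4
tcp_pos: [634.0, -265.7, 72.4]
tcp_rot: [0.0, 0.0, 1.0, 0.0]
ft_force: [-0.3, 1.8, 1.0]
gripper_width: 45.8
tcp [ 633.98 -265.74   72.34] sd [0.02 0.02 0.02]
```

```bash
python3 -m crank '[[0,0,-1,0,0,0,4],[0,0,-3,0,0,0,4],[0,0,-3,0,0,0,4],[0.6,1,-1,0,0,0,4],[1.2,2,0,0,0,0,4],[1.8,3.1,0,0,0,0,4],[2,3.5,0,0,0,0,4],[2,3.5,0,0,0,0,4],[2,3.5,0,0,0,0,4],[2,3.5,0,0,0,0,4],[2,3.5,0,0,0,0,4],[2,3.5,0,0,0,0,4],[1.7,2.9,0,0,0,0,4],[1.2,2,0,0,0,0,4],[0.8,1.4,0,0,0,0,4],[0.4,0.68,0,0,0,0,4],[0,0,0,0,0,0,4],[0,0,0,0,0,0,4],[0,0,0,0,0,0,4]]'
python3 - <<'E'
from h import *
avg(3);im=camera('wrist');cv2.imwrite('pics/w9.png',im)
E
```

```text
t: 28.45
tcp_pos: [437.6, 74.5, 152.2]
tcp_rot: [0.0, 0.001, 1.0, -0.0]
ft_force: [0.4, 0.0, -2.9]
gripper_width: 45.7
tcp [437.59  74.48 152.21] sd [0.03 0.04 0.01]
```

View pics/w9.png

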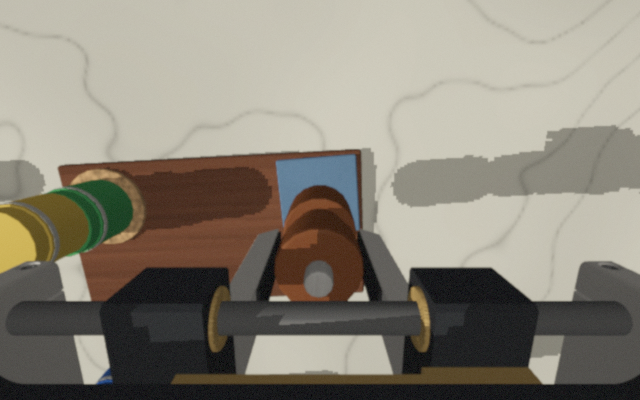

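The mill is upright over the blue tile, which spans columns 279–360 (mill axis at about 320). Lowering it.

```bash
python3 -m crank '[[0.05,0.05,1.5,0,0,0,4],[0,0,2.5,0,0,0,4],[0,0,1.5,0,0,0,4],[0,0,0.4,0,0,0,4],[0,0,0,0,0,0,4],[0,0,0,0,0,0,4],[0,0,0.1,0,0,0,4],[0,0,0.1,0,0,0,4],[0,0,0,0,0,0,4],[0,0,0,0,0,0,4]]'; python3 -c "
from h import *
avg(3);print(r.get_obs()['ft_force'])"
```

```text
t: 29.65
tcp_pos: [436.8, 75.6, 91.5]
tcp_rot: [0.0, 0.0, 1.0, -0.0]
ft_force: [-0.8, 0.4, -1.8]
gripper_width: 45.5
tcp [436.78  75.63  91.38] sd [0.01 0.01 0.03]
[-0.71114681 -0.49997031 -2.38453765]
```

```bash
python3 -m crank '[[0,-0.05,0.1,0,0,0,4],[0,0,0.05,0,0,0,4],[0,0,0,0,0,0,4],[0,0,0,0,0,0,4]]'; python3 -c "
from h import *
avg(3);print(r.get_obs()['ft_force'])"
```

```text
t: 30.2
tcp_pos: [437.1, 75.1, 90.2]
tcp_rot: [0.0, 0.0, 1.0, -0.0]
ft_force: [-1.2, 0.4, 2.8]
gripper_width: 45.2
tcp [437.05  75.14  90.2 ] sd [0.01 0.01 0.01]
[-1.28300336  0.26422496  4.04577205]
```

```bash
python3 -m crank '[[0,0,0,0,0,0,5.5],[0,0,0,0,0,0,7],[0,0,0,0,0,0,7],[0,0,0,0,0,0,7],[0,0,-1,0,0,0,7],[0,0,-3,0,0,0,7],[0,0,-4,0,0,0,9.4],[0,0,-3.5,0,0,0,9.4],[2.5,0,0,0,0,0,9.4],[0,0,0,0,0,0,9.4],[0,0,0,0,0,0,9.4]]'
python3 - <<'E'
from h import *
im=camera('wrist');s=camera('side')
cv2.imwrite('pics/z8.png',np.hstack([cv2.resize(im[130:270,250:390],(400,400)),cv2.resize(s[150:240,230:320],(400,400))]))
E
```

```text
t: 31.45
tcp_pos: [411.7, 75.2, 204.9]
tcp_rot: [0.0, 0.0, 1.0, -0.0]
ft_force: [0.2, -0.4, -0.1]
gripper_width: 93.7
```

View pics/z8.png

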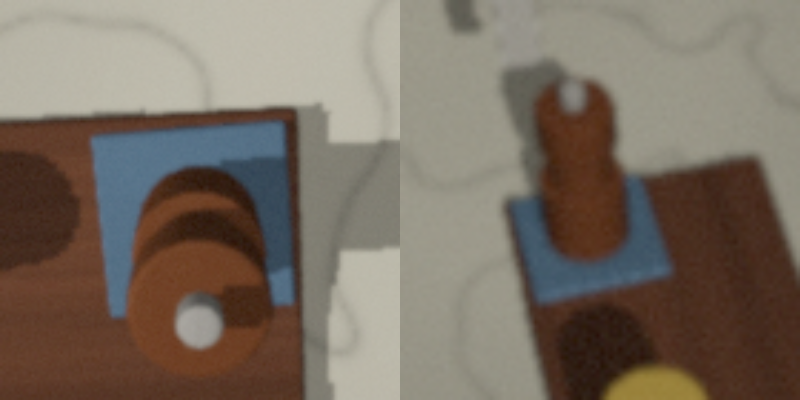

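The mill is upright and centred on the tile in both views. Next is the salt.

```bash
python3 -m crank '[[-1,1,0,0,0,0,9.4],[-2.2,2,0,0,0,0,9.4],[-3.2,2.8,0,0,0,0,9.4],[-3.2,2.8,0,0,0,0,9.4],[-3.2,2.8,0,0,0,0,9.4],[-3.2,2.8,0,0,0,0,9.4],[-3,2.6,0,0,0,0,9.4],[-2,1.8,0,0,0,0,9.4],[-0.9,0.7,0,0,0,0,9.4],[0,0,2,0,0,0,9.4],[0,0,3,0,0,0,9.4],[0,0,2,0,0,0,9.4],[0,0,0,0,0,0,9.4],[0,0,0,0,0,0,9.4],[0,0,0,0,0,0,9.4]]'
python3 - <<'E'
from h import *
a=avg(3);o=r.get_obs();o['tcp_pos']=a;im=camera('wrist');C=cam('wrist',o);cv2.imwrite('pics/w10.png',im)
m=lambda H,S,V:(V<95)
lid(im,C,m,(318,215),75)
E
```

```text
t: 33.05
tcp_pos: [632.1, 268.7, 136.0]
tcp_rot: [0.001, 0.0, 1.0, 0.0]
ft_force: [-0.4, -0.8, -1.1]
gripper_width: 93.9
tcp [632.18 268.49 136.6 ] sd [0.11 0.09 0.06]
px [321.5 209.3] wh 46 60 diam 36.3 47.4 xy [627.2 270.8]
```

View pics/w10.png

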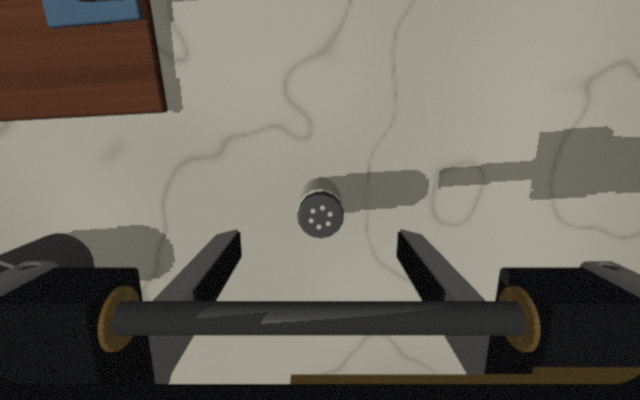

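```bash
python3 -m crank '[[0.05,0.1,2,0,0,0,9.4],[0,0,4,0,0,0,9.4],[0,0,3.5,0,0,0,9.4],[0,0,1.2,0,0,0,9.4],[0,0,0.3,0,0,0,9.4],[0,0,0,0,0,0,9.4],[0,0,0,0,0,0,6],[0,0,0,0,0,0,3.5],[0,0,0,0,0,0,3.5],[0,0,0,0,0,0,3.5],[0,0,0,0,0,0,3.5],[0,0,0,0,0,0,3.5],[0,0,0,0,0,0,3.5],[0,0,0,0,0,0,3.5],[0,0,0,0,0,0,3.5]]'; python3 -c "
from h import *
a=avg(3)
o=r.get_obs();o['tcp_pos']=np.array([632.2,268.5,136.6]);print(plane(cam('wrist',o),(320.5,216),75))"
```

```text
t: 34.75
tcp_pos: [630.3, 269.1, 24.7]
tcp_rot: [-0.0, 0.0, 1.0, 0.0]
ft_force: [-0.2, 1.8, -0.4]
gripper_width: 39.5
tcp [630.28 269.08  24.67] sd [0.01 0.02 0.  ]
[632.60476117 270.05871956]
```

Holding here would leave only about 6 mm between the gripper body and the tin stack at the place pose, so I'll re-grip 10 mm higher and then travel high.

```bash
python3 -m crank '[[0,0,0,0,0,0,5],[0,0,0,0,0,0,5],[0,0,0,0,0,0,5],[0,0,-0.6,0,0,0,5],[0,0,-0.5,0,0,0,5],[0,0,0,0,0,0,5],[0,0,0,0,0,0,3.5],[0,0,0,0,0,0,3.5],[0,0,0,0,0,0,3.5],[0,0,0,0,0,0,3.5],[0,0,0,0,0,0,3.5]]'; python3 -c "
from h import *
a=avg(3)"
python3 -m crank '[[0,0,-1,0,0,0,3.5],[0,0,-3,0,0,0,3.5],[0,0,-4,0,0,0,3.5],[0,0,-3.5,0,0,0,3.5],[0.4,-0.7,-1.5,0,0,0,3.5],[1.2,-2,0,0,0,0,3.5],[2,-3.2,0,0,0,0,3.5],[2.1,-3.4,0,0,0,0,3.5],[2.1,-3.4,0,0,0,0,3.5],[2.1,-3.4,0,0,0,0,3.5],[2.1,-3.4,0,0,0,0,3.5],[2.1,-3.4,0,0,0,0,3.5],[2,-3.2,0,0,0,0,3.5],[1.5,-2.4,0,0,0,0,3.5],[0.9,-1.4,0,0,0,0,3.5],[0.4,-0.5,0,0,0,0,3.5],[0,0,0,0,0,0,3.5],[0,0,0,0,0,0,3.5],[0,0,0,0,0,0,3.5]]'
python3 - <<'E'
from h import *
avg(3);im=camera('wrist');cv2.imwrite('pics/w11.png',im)
E
```

```text
t: 36.0
tcp_pos: [630.4, 269.0, 35.9]
tcp_rot: [0.0, 0.0, 1.0, 0.0]
ft_force: [0.1, -0.4, 2.2]
gripper_width: 39.4
tcp [630.41 269.03  35.9 ] sd [0.01 0.01 0.  ]
t: 38.05
tcp_pos: [441.4, -34.2, 165.6]
tcp_rot: [-0.0, -0.0, 1.0, 0.0]
ft_force: [-0.4, -1.3, -2.0]
gripper_width: 39.6
tcp [441.42 -34.24 165.66] sd [0.02 0.05 0.01]
```

View pics/w11.png

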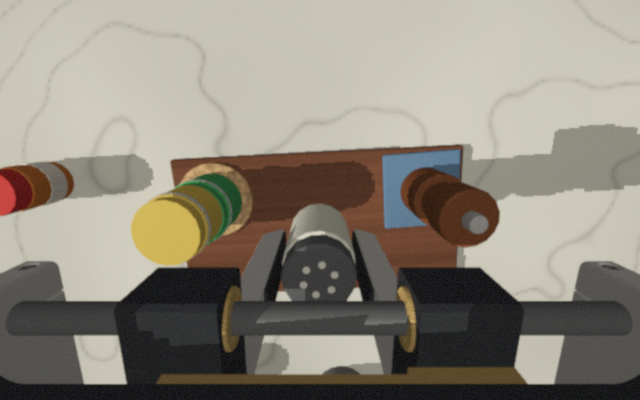

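The salt is held midway between the coasters in view. Lowering it.

```bash
python3 -m crank '[[-0.05,-0.05,2,0,0,0,3.5],[0,0,4,0,0,0,3.5],[0,0,3.5,0,0,0,3.5],[0,0,1.5,0,0,0,3.5],[0,0,0.5,0,0,0,3.5],[0,0,0,0,0,0,3.5],[0,0,0,0,0,0,3.5],[0,0,0,0,0,0,3.5]]'; python3 -c "
from h import *
avg(3);print(r.get_obs()['ft_force'])"
```

```text
t: 39.05
tcp_pos: [443.1, -35.7, 52.2]
tcp_rot: [0.002, 0.0, 1.0, -0.0]
ft_force: [0.0, -0.3, -1.5]
gripper_width: 39.5
tcp [442.71 -35.66  51.91] sd [0.18 0.05 0.15]
[-0.43443762 -0.24188041 -1.69853795]
```

```bash
python3 -m crank '[[0,0.05,0.15,0,0,0,3.5],[0,0,0.1,0,0,0,3.5],[0,0,0.1,0,0,0,3.5],[0,0,0.1,0,0,0,3.5],[0,0,0,0,0,0,3.5],[0,0,0,0,0,0,3.5]]'; python3 -c "
from h import *
avg(3);print(r.get_obs()['ft_force'])"
```

```text
t: 39.8
tcp_pos: [441.8, -34.9, 47.8]
tcp_rot: [-0.0, 0.0, 1.0, 0.0]
ft_force: [-4.3, 1.4, 10.7]
gripper_width: 39.7
tcp [441.83 -34.89  47.8 ] sd [0.02 0.01 0.01]
[-4.22817543  0.93833449 11.15395805]
```

Contact. Releasing, then moving up and toward the honey for a look.

```bash
python3 -m crank '[[0,0,0,0,0,0,5],[0,0,0,0,0,0,6.5],[0,0,0,0,0,0,6.5],[0,0,0,0,0,0,6.5],[0,0,-1,0,0,0,6.5],[0,0,-3,0,0,0,6.5],[0,0,-4,0,0,0,6.5],[0,0,-4,0,0,0,9.4],[0,0,-3,0,0,0,9.4],[1.5,0,0,0,0,0,9.4],[0,0,0,0,0,0,9.4],[0,0,0,0,0,0,9.4]]'
python3 - <<'E'
from h import *
avg(2);im=camera('wrist');s=camera('side');cv2.imwrite('pics/w12.png',im)
cv2.imwrite('pics/s12.png',cv2.resize(s[140:310,210:380],(600,600)))
E
```

```text
t: 41.15
tcp_pos: [426.4, -34.7, 196.2]
tcp_rot: [0.0, 0.0, 1.0, 0.0]
ft_force: [0.8, -0.6, -0.2]
gripper_width: 93.6
tcp [426.32 -34.73 195.65] sd [0.02 0.01 0.12]
```

View pics/w12.png

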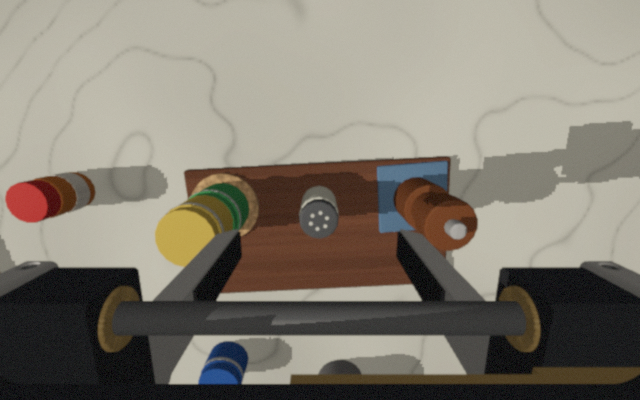

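View pics/s12.png

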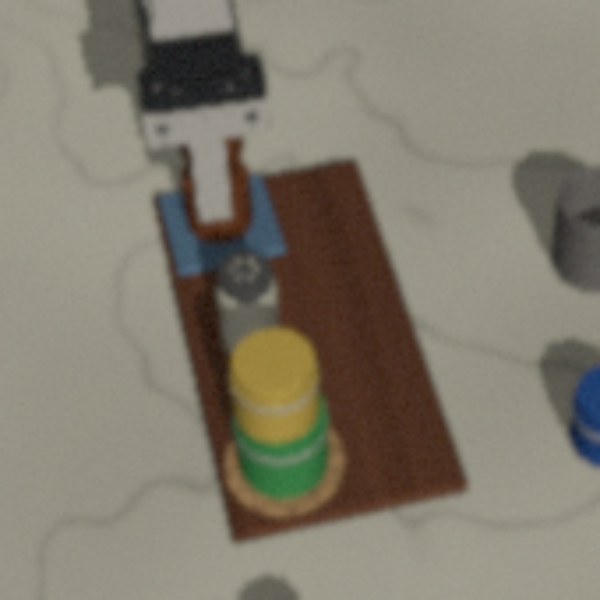

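The salt stands upright midway between the two coasters. Now the honey.

```bash
python3 -m crank '[[0,-1,0,0,0,0,9.4],[0,-2.5,0,0,0,0,9.4],[-0.1,-4,0,0,0,0,9.4],[-0.1,-4,0,0,0,0,9.4],[-0.1,-4,0,0,0,0,9.4],[-0.1,-4,0,0,0,0,9.4],[0,-4,0,0,0,0,9.4],[0,-3,0,0,0,0,9.4],[0,-2,0,0,0,0,9.4],[0,-0.6,1,0,0,0,9.4],[0,0,3,0,0,0,9.4],[0,0,2,0,0,0,9.4],[0,0,0,0,0,0,9.4],[0,0,0,0,0,0,9.4],[0,0,0,0,0,0,9.4]]'
python3 - <<'E'
from h import *
a=avg(3);o=r.get_obs();o['tcp_pos']=a;im=camera('wrist');C=cam('wrist',o);cv2.imwrite('pics/w13.png',im)
lid(im,C,lambda H,S,V:((H<5)|(H>174))&(S>150)&(V>140),(318,215),70)
s=camera('top');cv2.imwrite('pics/top2.png',s)
E
```

```text
t: 42.85
tcp_pos: [431.2, -326.0, 137.5]
tcp_rot: [0.001, -0.0, 1.0, -0.001]
ft_force: [1.0, -0.0, -0.3]
gripper_width: 93.7
tcp [ 431.3  -326.34  137.77] sd [0.06 0.06 0.05]
px [319.5 212.3] wh 49 46 diam 39.8 37.3 xy [ 430.5 -325.7]
```

View pics/w13.png

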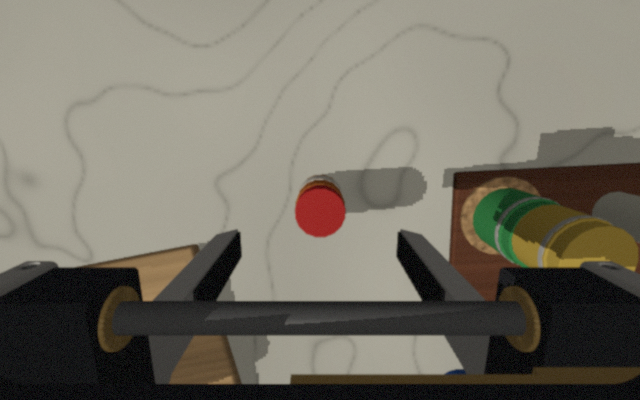

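View pics/top2.png

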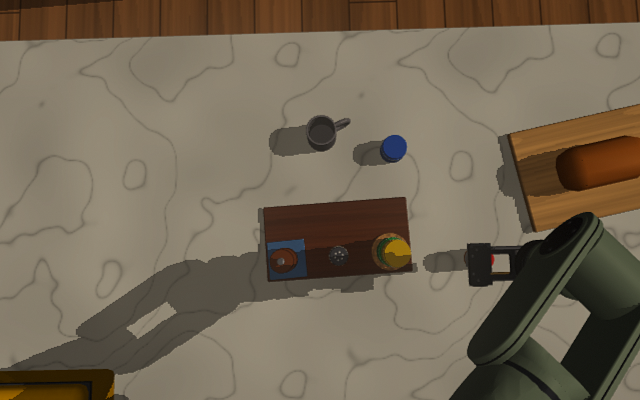

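```bash
python3 -m crank '[[0.05,0,2,0,0,0,9.4],[0,0,4,0,0,0,9.4],[0,0,3.2,0,0,0,9.4],[0,0,1.3,0,0,0,9.4],[0,0,0.3,0,0,0,9.4],[0,0,0,0,0,0,9.4],[0,0,0,0,0,0,6],[0,0,0,0,0,0,3.8],[0,0,0,0,0,0,3.8],[0,0,0,0,0,0,3.8],[0,0,0,0,0,0,3.8],[0,0,0,0,0,0,3.8],[0,0,0,0,0,0,3.8],[0,0,0,0,0,0,3.8]]'
python3 - <<'E'
from h import *
avg(3)
im=cv2.imread('pics/top2.png')
a=cv2.resize(im[205:285,260:415],(775,400),interpolation=0);cv2.imwrite('pics/z9.png',a)
C=cam('top')
for n,p in dict(salt=(444,-34.1,87),knob=(438.4,75.65,138),head=(438.4,75.65,124)).items():print(n,(proj(C,p)-(260,205)+.5)*5)
E
```

```text
t: 44.5
tcp_pos: [429.8, -325.7, 28.2]
tcp_rot: [-0.0, 0.0, 1.0, 0.0]
ft_force: [0.4, 1.0, 1.4]
gripper_width: 43.8
tcp [ 429.82 -325.76   28.25] sd [0.   0.01 0.01]
salt [397.4664967 257.9940946]
knob [107.76357526 284.12289048]
head [111.48141175 282.6942826 ]
```

View pics/z9.png

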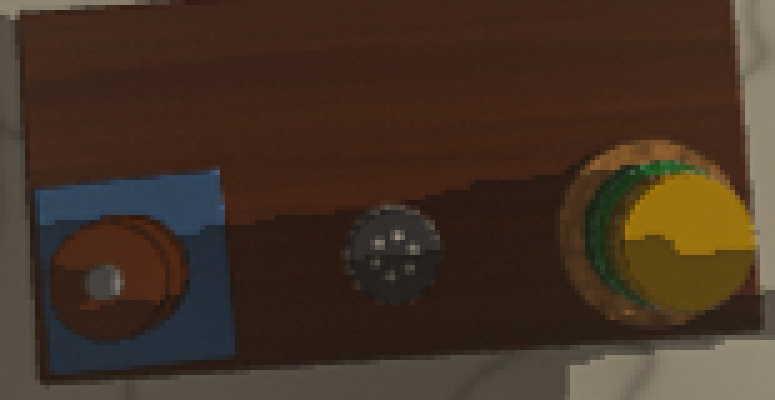

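The salt is within about 1.5 mm of midway and the mill is centred. Honey gripped; carrying it high over the stack.

```bash
python3 -m crank '[[0,0,-1,0,0,0,3.8],[0,0,-3,0,0,0,3.8],[0,0,-4,0,0,0,3.8],[0,0,-4,0,0,0,3.8],[0,0,-3,0,0,0,3.8],[-0.3,1,0,0,0,0,3.8],[-0.6,2,0,0,0,0,3.8],[-0.9,3.2,0,0,0,0,3.8],[-1.1,3.8,0,0,0,0,3.8],[-1.1,3.8,0,0,0,0,3.8],[-1.1,3.8,0,0,0,0,3.8],[-1.1,3.8,0,0,0,0,3.8],[-1.1,3.4,0,0,0,0,3.8],[-0.7,2.4,0,0,0,0,3.8],[-0.4,1.5,0,0,0,0,3.8],[-0.18,0.78,0,0,0,0,3.8],[0,0,0,0,0,0,3.8],[0,0,0,0,0,0,3.8],[0,0,0,0,0,0,3.8]]'
python3 - <<'E'
from h import *
avg(3);im=camera('wrist');cv2.imwrite('pics/w14.png',im)
E
```

```text
t: 46.55
tcp_pos: [515.5, -31.9, 177.8]
tcp_rot: [-0.0, 0.001, 1.0, -0.0]
ft_force: [0.1, 0.4, -2.1]
gripper_width: 43.4
tcp [515.73 -31.94 178.13] sd [0.08 0.03 0.1 ]
```

View pics/w14.png

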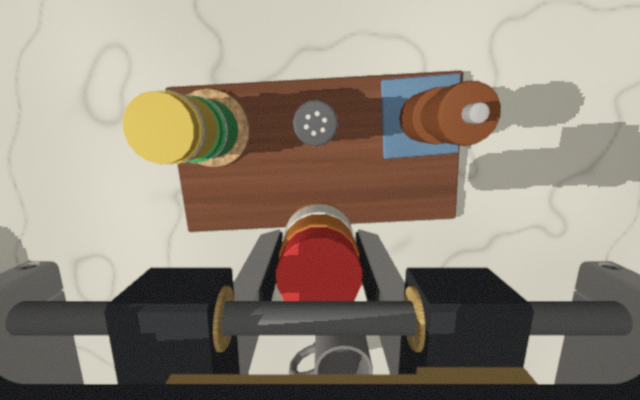

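```bash
python3 -m crank '[[0,0.08,2,0,0,0,3.8],[0,0,4,0,0,0,3.8],[0,0,4,0,0,0,3.8],[0,0,2.5,0,0,0,3.8],[0,0,0.8,0,0,0,3.8],[0,0,0,0,0,0,3.8],[0,0,0,0,0,0,3.8],[0,0,0,0,0,0,3.8]]'; python3 -c "
from h import *
avg(3);print(r.get_obs()['ft_force'])"
```

```text
t: 47.55
tcp_pos: [517.9, -30.8, 47.3]
tcp_rot: [0.002, 0.0, 1.0, -0.0]
ft_force: [-0.9, 1.0, -1.8]
gripper_width: 43.6
tcp [517.44 -30.69  46.97] sd [0.25 0.08 0.21]
[-0.83600349 -0.26231511 -3.3674888 ]
```

```bash
python3 -m crank '[[0,-0.03,0.25,0,0,0,3.8],[0,0,0.15,0,0,0,3.8],[0,0,0.1,0,0,0,3.8],[0,0,0.05,0,0,0,3.8],[0,0,0,0,0,0,3.8],[0,0,0,0,0,0,3.8],[0,0,0,0,0,0,3.8]]'; python3 -c "
from h import *
avg(3);print(r.get_obs()['ft_force'])"
```

```text
t: 48.4
tcp_pos: [515.8, -30.6, 40.2]
tcp_rot: [-0.0, 0.0, 1.0, 0.0]
ft_force: [-3.2, 1.6, 5.9]
gripper_width: 43.7
tcp [515.81 -30.6   40.23] sd [0.   0.01 0.  ]
[-4.78518352  0.52424922  5.36923109]
```

Contact at the expected height. Releasing, rising, and moving clear of the top view.

```bash
python3 -m crank '[[0,0,0,0,0,0,5.5],[0,0,0,0,0,0,7],[0,0,0,0,0,0,7],[0,0,0,0,0,0,7],[0,0,-1,0,0,0,7],[0,0,-3,0,0,0,7],[0,0,-4,0,0,0,7],[0,0,-4,0,0,0,9.4],[0,0,-4,0,0,0,9.4],[0,1.5,-1,0,0,0,9.4],[0,3.5,0,0,0,0,9.4],[0,4,0,0,0,0,9.4],[0,4,0,0,0,0,9.4],[0,4,0,0,0,0,9.4],[0,4,0,0,0,0,9.4],[0,4,0,0,0,0,9.4],[0,4,0,0,0,0,9.4],[0,2,0,0,0,0,9.4],[0,0,0,0,0,0,9.4],[0,0,0,0,0,0,9.4]]'
python3 - <<'E'
from h import *
im=camera('top');s=camera('side');cv2.imwrite('pics/top3.png',im)
cv2.imwrite('pics/z10.png',cv2.resize(im[190:290,250:420],(765,450),interpolation=2));cv2.imwrite('pics/s13.png',cv2.resize(s[110:320,200:410],(600,600)))
C=cam('top')
lid(im,C,lambda H,S,V:((H<5)|(H>174))&(S>180)&(V>90),(337,212),82)
print(proj(C,(515.9,-30.4,82)),proj(C,(444,-34.1,87)))
E
```

```text
t: 50.55
tcp_pos: [515.2, 279.6, 208.8]
tcp_rot: [-0.001, -0.0, 1.0, -0.001]
ft_force: [-0.0, 0.7, 0.3]
gripper_width: 93.9
px [335.4 219.3] wh 20 20 diam 40.1 40.1 xy [517.3 -29. ]
[336.07262298 219.93013933] [338.99329934 256.09881892]
```

View pics/z10.png

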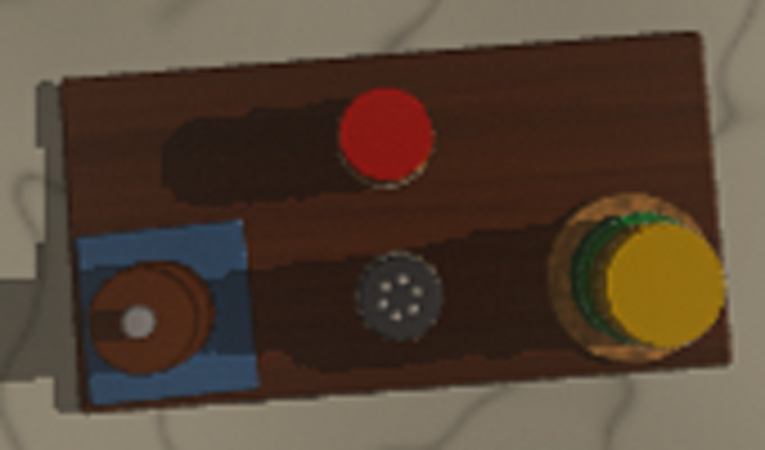

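View pics/s13.png

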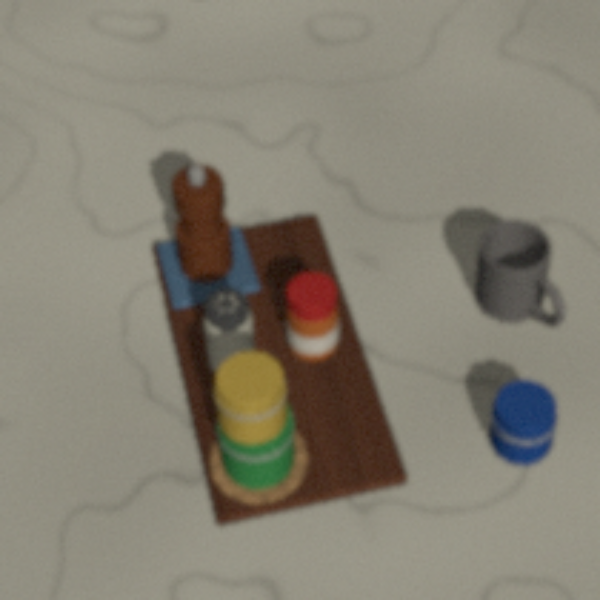

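View pics/top3.png

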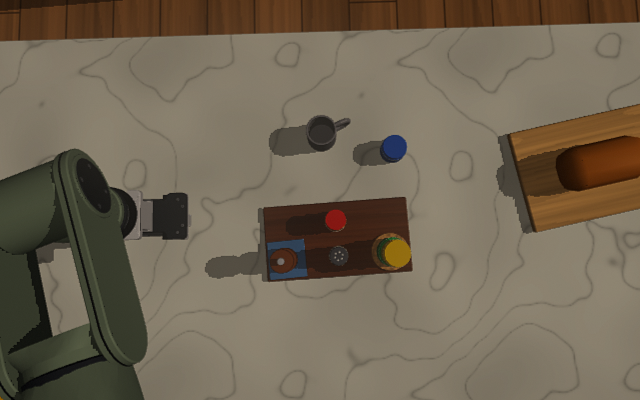

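The final views show everything upright and clear of the arm, and the mug and blue tin at their starting pixels. Handing in.

```bash
python3 -c "
from workcell import job
print(job.job_done())"
```

```text
the job is handed in; nothing more can be done
None
```

All five seasonings are set out on the board as asked, and I handed the job in at about 50.6 s of the 128 s. I placed them in the order given: green tin, yellow tin, pepper mill, salt, honey.

Final checks (top camera estimates, checked by eye in the side view):

| Item | Result |
|---|---|
| Yellow tin on green tin | about 1.5 mm off the cork centre |
| Pepper mill | about 1 mm off the tile centre |
| Salt shaker | about 2 mm from the exact midpoint |
| Honey jar | straight behind the salt along the board, gap about 30 mm |
| Blue tin and mug | where they started |

- **Upright and clear:** everything stood upright in the last pictures, let go and clear of the gripper.
- **Green tin:** it first landed about 3 mm off centre, because the top camera and the arm's own readings disagreed by 2–3 mm. I re-gripped and shifted it before stacking.
- **Stack estimates:** views of the tins differed slightly. The top and wrist cameras put the yellow tin about 1–1.5 mm off the green one, and the side view suggested about 2 mm. I left it there.

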